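Open the combination lock box

ROBOT

A 6-joint arm with a two-finger parallel gripper is mounted at the origin on a cart in front of the work surface, level with it; the furniture and walls round the work are solid. World frame = base frame: x ahead of the robot, y to its left, z up, the work surface at z = 0. Lengths are in m, angles in degrees, forces in N, time in s.
With the tool pointing down it reaches from about 0.35 to 0.875 m from the base axis. Payload 4.2 kg.
Tool frame: the origin (TCP) lies between the finger pads; the fingertips stand 11 mm ahead of it and the grasp point (between the pads) lies 8 mm behind it; z points along the fingers, y is the direction in which the jaws open and shut (so a half turn about z gives the same grasp; the last joint's range is limited). The gripper opens to 87 mm and grips with 3 to 60 N. Pads are 19 mm wide; open, the fingers measure 117 mm over their backs; the gripper's body (75 mm by 190 mm) begins 51 mm behind the grasp point.
Start: joints at [-58.751, 22.042, 0.453, 0, -68.411, -14.817], TCP at [0.177, -0.599, 0.234] pointing down, gripper open.
Joint ranges: [-179.83, 179.83], [-69.29, 118.12], [-61.27, 80.66], [-181.25, 117.63], [-171.15, -9.14], [-177.46, 177.46]. Speed limits (degrees/s): [159.86, 159.86, 180, 180, 180, 180].

INTERFACE

Orientations are given as [roll, pitch, yaw] about the fixed x, y, z axes, in that order (R = Rz(yaw) Ry(pitch) Rx(roll)).
In Python, from cell import arm gives the robot as it stands.
- The arm moves only by the shell command python3 -m jog 'ROWS'. ROWS is JSON, a list of rows, each an object with "angular": the turn, a rotation vector about the tool's x, y, z in degrees, a list of three; "linear": the shift along the tool's x, y, z in mm, a list of three; "jaw": the gripper's target within -1 to 1 (fully open at 1, half-way at 0, shut at -1). In form: [{"angular": [wx, wy, wz], "linear": [x, y, z], "jaw": jaw}, ...]. A call has 1 to 20 rows; each row is the pose to reach, as a shift and turn from the pose commanded when the call began, along the tool's axes at that moment; what a row does not reach only later rows make up. A row lasts 1/10 s, in which the tool goes at most 50 mm and 8.59 degrees, less where a joint would pass 70% of its speed; a pose out of reach is approached as far as the arm can. A call with a gripper value outside its range is refused whole. The fingers move at their own pace and stop on an object; the grip force is fixed at half the most. Time passes only in rows, so rows that repeat a pose let the fingers close. It gives the time, the measured TCP pose, the force and the opening at its end, in the units of the state.
- arm.sense(): the state, without advancing time (a new reading comes with each control period).
- arm.snapshot(name): name is "scene" or "side" or "wrist"; returns a dict with "color" (384x512x3 uint8, blue, green, red), "fx", "fy", "cx", "cy" (pixels), "xyz" and "orientation" of the camera in the world. Camera axes: x right, y down, z forward; pixel columns grow to the right and rows downward; lengths in m; the calibration is good to about 2 mm. A picture is of the moment at which its call begins. There is no depth.
- arm.sign_off(): hands the job in, once; it reports no verdict.
The state is a dict: "time_s": time; "q": joint angles; "dq": joint speeds; "tau": joint torques, N m; "position": TCP position; "ee_rot": TCP orientation; "wrist_force": force on the tool from outside, world axes, zero at the start; "moment": the same for the moment, N m; "width": opening from 0.0 (shut) to 1.0 (fully open).
Only numpy, scipy, OpenCV 4.12 (cv2) and the standard library are available. Lean on these libraries where they do the work, as an engineer would, in place of code of your own. Each camera call takes 0.05 s, during which the arm holds its last target.

TASK

Open the grey lock box on the range: set its left dial to 3 and its right dial to 7, then draw the latch toward the front of the box so that the lid springs open and stays up. Leave the latch drawn, and do not knock the glass, the spice jar and the biscuits beside the box.

Things in the scene. Friction and masses are not known exactly. Their poses are not given: they have to be found in the camera images.
- lock_box: Grey steel lock box fixed on the range, 266 deep (x), 300 wide (y), 85 high (mm). Origin: on the range top below the middle of the lock deck; x points from its front to its hinge side, y left, z up. The fixed deck (x -56 to 57, top at 85) carries the left dial at y +95, the right dial at y -95, the latch between them; the flush lid covers x 59 to 207. Yaw varies by 0.2 rad.
- left_dial (a joint): Left dial's angle, rad, about its upright axis, counter-clockwise from above positive, endless, stays put (friction 0.05 N m). Black disc 84 mm across, top 93 mm above the range; numerals 0-9 run clockwise, 36 deg apart; the one at the index triangle on its far side (toward the lid) is set. Value = numeral x 0.6283 (3: 1.885), plus any whole turns. Must be within 0.15 rad.
- left_dial_grip (a point): Middle of the left dial's bar grip, on the dial's axis, 111 mm above the range. Metal bar 16 mm thick, 54 mm long (26 mm to its back, 27 mm to the tip of a 10 mm wide nose at numeral 0), from 93 to 123 mm above the range, in a low round boss up to 96 mm. The point's x axis points along the bar to numeral 0, z up: its yaw is the box's yaw plus the dial's angle.
- right_dial (a joint): Angle of the right dial, read in the same way as the left dial's (7: 4.398 rad).
- right_dial_grip (a point): Middle of the right dial's bar grip; same shape, size and axes as the left one.
- latch (a joint): Travel of the latch, m: 0 shut, 0.020 fully drawn toward the box's front (its -x). Slides with about 1.5 N, stays where it is left, and frees the lid from about 0.013; with either dial off its numeral it stops at 0.003.
- latch_grip (a point): Middle of the latch's thumb piece: an upright metal block 14 mm thick (along the box's x), 44 mm wide (along its y), from 85 to 120 mm above the range, on a 26 x 50 mm foot plate up to 91 mm; this point is 107 mm above the range and, shut, 14 mm behind the line between the dials' axes. Axes as the box's.
- lid (a joint): Angle of the sprung lid in rad: 0 shut, 1.4 fully open. Hinged along the far edge of the box; freed, a spring lifts it slowly (about 2 s) and holds it open.
- tumbler: Clear drinking glass, 80 mm across, 91 mm high, left of the box. Origin: centre of its underside.
- spice_jar: Spice jar with a yellow cap, 45 mm across, 100 mm high, left of the box. Origin: centre of its underside.
- biscuit_pack: Packet of biscuits, 103 x 173 x 50 mm, right of the box. Origin: centre of its underside.

How it is judged (in metres and radians):
At the end, for the whole second after the job is handed in: The lid stands open by more than 1.0 rad and the latch is drawn by more than 10 mm (value of joint lid above 1 rad and value of joint latch above 0.01 m); the robot touches nothing.
It fails at once if the glass, the spice jar or the biscuits are knocked more than 30 mm from their place (distance of any of tumbler, spice_jar, biscuit_pack from where it was at the start of the episode above 0.03 m).
It also fails if it takes over 48 s, if anything falls off the work surface, if the arm or the gripper's body presses on something with over 40 N, if the wrist force passes 120 N, or if a joint passes its speed limit or range.

## Working session

There is one attempt and no reset: what is moved stays moved. The work goes in short steps, Python scripts to look and compute and a shell command to move; the robot and the scene stay as the last step left them, time stands still between calls to the robot, and variables do not carry over. Pictures are saved under pics/ and viewed, and the job is handed in when it is done.

```bash
mkdir -p pics; ls; python3 - <<'E'
from cell import arm
import cv2
print(arm.sense())
for n in ("scene","side","wrist"):
    s=arm.snapshot(n); cv2.imwrite(f"pics/{n}0.png",s["color"]); print(n,{k:v for k,v in s.items() if k!="color"})
E
```

```text
pics
{'time_s': 0.0, 'q': array([-5.87513335e+01,  2.20911277e+01,  3.78254102e-01, -2.73185071e-02,
       -6.84127812e+01, -1.48175585e+01]), 'dq': array([-0.00732477, -0.06493326, -0.08229797,  0.03688704, -0.09224124,
        0.02546271]), 'tau': array([ 6.96648949e-04, -3.90667605e+01,  1.87404692e+01,  4.21966821e+00,
        1.09237616e-02, -1.97610625e-04]), 'position': array([ 0.17663801, -0.59889935,  0.23244965]), 'ee_rot': array([ 1.79872031e+02, -7.59952216e-03, -1.63578962e+02]), 'wrist_force': array([-0.4253514 , -1.20155849, -0.20338952]), 'moment': array([ 0.00882121,  0.05465001, -0.05367354]), 'width': 1.001520110416114}
scene {'fx': 405.41728543719495, 'fy': 405.41728543719495, 'cx': 250.72868837867168, 'cy': 192.52343319739302, 'xyz': array([-0.32353227,  0.67063599,  0.6454885 ]), 'orientation': array([-115.64839521,   -0.34468531, -124.7108852 ])}
side {'fx': 464.4142887549525, 'fy': 464.4142887549525, 'cx': 254.00998322172057, 'cy': 195.28066082983372, 'xyz': array([0.63450423, 0.70471282, 1.01074419]), 'orientation': array([-1.42412294e+02, -1.45201297e-01, -1.79744861e+02])}
wrist {'fx': 309.85330688382277, 'fy': 309.85330688382277, 'cx': 253.6538722364522, 'cy': 190.6845901517022, 'xyz': array([ 0.09761408, -0.62240124,  0.38408423]), 'orientation': array([ 1.62552082e+02, -3.68145558e-02,  1.06398892e+02])}
```

View pics/scene0.png

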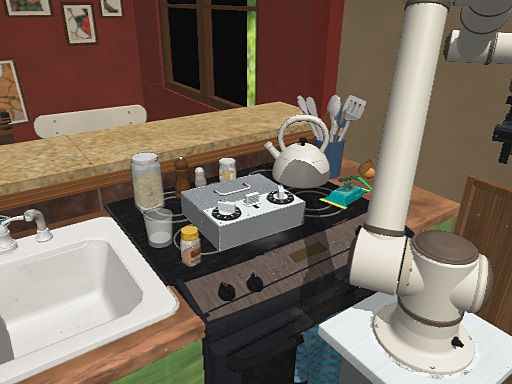

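View pics/side0.png

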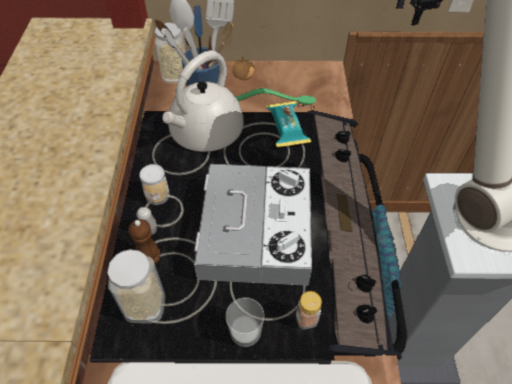

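View pics/wrist0.png

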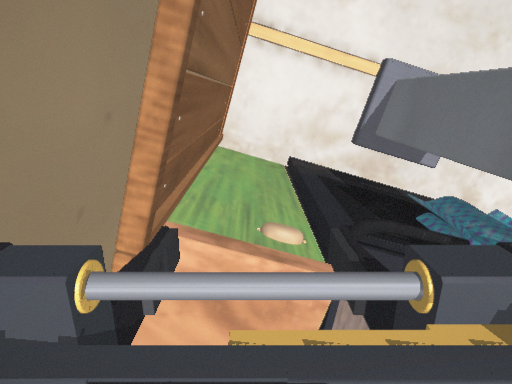

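The side view shows the box clearly: left dial near (287,246), right dial near (288,182), and the latch near (285,214). I'll enlarge that area.

```bash
python3 - <<'E'
import cv2
a=cv2.imread("pics/side0.png")[155:290,190:320]
cv2.imwrite("pics/side0z.png",cv2.resize(a,None,fx=4.4,fy=4.4,interpolation=cv2.INTER_CUBIC))
a=cv2.imread("pics/scene0.png")[165:250,175:310]
cv2.imwrite("pics/scene0z.png",cv2.resize(a,None,fx=5.5,fy=5.5,interpolation=cv2.INTER_CUBIC))
E
```

```text
(no output)
```

View pics/side0z.png

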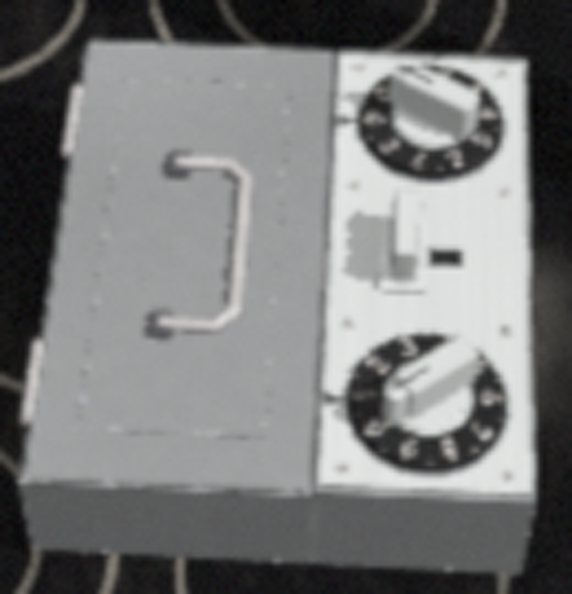

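View pics/scene0z.png

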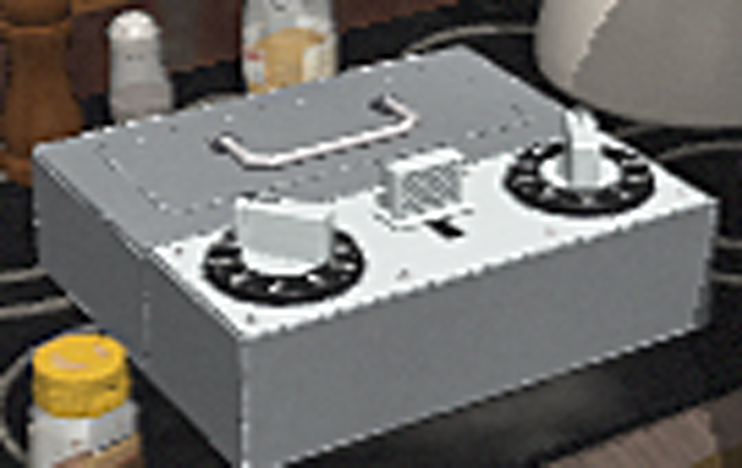

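```bash
cat > h.py <<'E'
import numpy as np
from scipy.spatial.transform import Rotation as R
def rot(o): return R.from_euler('xyz',o,degrees=True).as_matrix()
SIDE=dict(fx=464.4142887549525,cx=254.00998322172057,cy=195.28066082983372,xyz=np.array([0.63450423,0.70471282,1.01074419]),orientation=[-1.42412294e+02,-1.45201297e-01,-1.79744861e+02])
def proj(c,P):
    p=(np.atleast_2d(P)-c['xyz'])@rot(c['orientation'])
    return np.c_[c['fx']*p[:,0]/p[:,2]+c['cx'],c['fx']*p[:,1]/p[:,2]+c['cy']]
def ray(c,uv,z):
    d=rot(c['orientation'])@np.array([(uv[0]-c['cx'])/c['fx'],(uv[1]-c['cy'])/c['fx'],1])
    return c['xyz']+d*(z-c['xyz'][2])/d[2]
def box2w(b,P):
    P=np.atleast_2d(P); x,y,t=b; c,s=np.cos(t),np.sin(t)
    return np.c_[x+c*P[:,0]-s*P[:,1],y+s*P[:,0]+c*P[:,1],P[:,2]]
E
python3 - <<'E'
from h import *
from scipy.optimize import least_squares
z=lambda u,v:(u/4.4+190-0.39,v/4.4+155-0.39)
px=np.array([z(527,60),z(534,494),z(88,42),z(22,483),z(431,122),z(427,402)])
P=np.array([[-.059,-.15,.085],[-.059,.15,.085],[.207,-.15,.085],[.207,.15,.085],[0,-.095,.093],[0,.095,.093]])
r=least_squares(lambda b:(proj(SIDE,box2w(b,P))-px).ravel(),[.6,0,0])
print(r.x,np.degrees(r.x[2]),r.fun.reshape(-1,2).round(2))
b=r.x
print(box2w(b,P).round(4))
for n,uv,zz in(("tumbler top",(245,310),.091),("jar top",(311,299),.1),("bisc",(290,125),.03)):print(n,ray(SIDE,uv,zz))
# bar ends
for n,uv in(("R a",z(405,80)),("R b",z(470,103)),("L a",z(398,395)),("L b",z(472,348))):print(n,ray(SIDE,uv,.123))
E
```

```text
[ 0.55550389  0.04778872 -0.04721806] -2.7053953524783547 [[ 0.12 -0.16]
 [ 1.36  2.33]
 [-0.62 -0.15]
 [-0.32 -0.73]
 [-0.46 -0.97]
 [-0.23 -0.86]]
[[ 0.4895 -0.0993  0.085 ]
 [ 0.5036  0.2004  0.085 ]
 [ 0.7552 -0.1118  0.085 ]
 [ 0.7694  0.1879  0.085 ]
 [ 0.551  -0.0471  0.093 ]
 [ 0.56    0.1427  0.093 ]]
tumbler top [0.65289152 0.30083537 0.091     ]
jar top [0.5137001  0.27937432 0.1       ]
bisc [ 0.52798432 -0.3185254   0.03      ]
R a [ 0.56633083 -0.05021236  0.123     ]
R b [ 0.53016991 -0.03343004  0.123     ]
L a [0.57655238 0.15923149 0.123     ]
L b [0.53755276 0.13071885 0.123     ]
```

The box is at about (0.5555, 0.048) with yaw -2.7°. The fit residuals are at most about 2 px, and the dial spacing matches the given size. Left dial is near 1. The right dial is either about 4.4 or 9.4, so I need a closer wrist view.

```bash
cat >> h.py <<'E'
BOX=(0.5555,0.0478,-0.0472)
def to(pos,yaw,cur=None):
    """shift in tool axes (mm) and wz (deg) to reach world pos / yaw, tool down"""
    from cell import arm
    s=arm.sense(); M=rot(s['ee_rot'])
    d=(M.T@(np.array(pos)-s['position']))*1000
    Rt=rot([180,0,yaw]); rv=np.degrees(R.from_matrix(M.T@Rt).as_rotvec())
    return d.round(1),rv.round(2)
E
python3 - <<'E'
from h import *
T=rot([179.872,0,-163.579]);C=rot([162.552082,-.0368,106.398892])
print("cam in tool",T.T@(np.array([.09761408,-.62240124,.38408423])-[.17663801,-.59889935,.23244965]),"\n",(T.T@C).round(3))
print(to([.60,.048,.23],177.3))
E
```

```text
cam in tool [ 8.24443984e-02  1.35012582e-04 -1.51634657e-01] 
 [[-0.    -0.954 -0.3  ]
 [ 1.     0.    -0.002]
 [ 0.002 -0.3    0.954]]
(array([-589. ,  500.9,    3.5]), array([ 0.09, -0.02, 19.13]))
```

```bash
python3 - <<'E'
from h import *
print(to([.635,.048,.235],177.3))
E
```

```text
(array([-622.5,  491. ,   -1.5]), array([ 0.09, -0.02, 19.13]))
```

```bash
python3 -m jog '[{"angular":[0,0,0],"linear":[-300,240,-40],"jaw":1},{"angular":[0,0,0],"linear":[-300,240,-40],"jaw":1},{"angular":[0,0,0],"linear":[-300,240,-40],"jaw":1},{"angular":[0,0,0],"linear":[-300,240,-40],"jaw":1},{"angular":[0,0,0],"linear":[-300,240,-40],"jaw":1},{"angular":[0,0,0],"linear":[-300,240,-40],"jaw":1},{"angular":[0,0,0],"linear":[-300,240,-40],"jaw":1},{"angular":[0,0,0],"linear":[-300,240,-40],"jaw":1},{"angular":[0,0,19],"linear":[-622,491,-2],"jaw":1},{"angular":[0,0,19],"linear":[-622,491,-2],"jaw":1},{"angular":[0,0,19],"linear":[-622,491,-2],"jaw":1},{"angular":[0,0,19],"linear":[-622,491,-2],"jaw":1},{"angular":[0,0,19],"linear":[-622,491,-2],"jaw":1},{"angular":[0,0,19],"linear":[-622,491,-2],"jaw":1},{"angular":[0,0,19],"linear":[-622,491,-2],"jaw":1},{"angular":[0,0,19],"linear":[-622,491,-2],"jaw":1},{"angular":[0,0,19],"linear":[-622,491,-2],"jaw":1},{"angular":[0,0,19],"linear":[-622,491,-2],"jaw":1},{"angular":[0,0,19],"linear":[-622,491,-2],"jaw":1},{"angular":[0,0,19],"linear":[-622,491,-2],"jaw":1}]'
cat >> h.py <<'E'
def snap(n,f,crop=None,k=1):
    from cell import arm
    import cv2
    s=arm.snapshot(n); a=s['color']
    if crop: a=a[crop[1]:crop[3],crop[0]:crop[2]]
    if k!=1: a=cv2.resize(a,None,fx=k,fy=k,interpolation=cv2.INTER_CUBIC)
    cv2.imwrite('pics/'+f+'.png',a); return s
def show(*ks):
    from cell import arm
    s=arm.sense(); print(s['time_s'],s['position'].round(4),s['ee_rot'].round(2),'q',s['q'].round(1),'F',s['wrist_force'].round(1),s['moment'].round(2),'w',round(s['width'],3))
E
python3 - <<'E'
from h import *
s=snap('wrist','w1',None,1.5);print({k:v for k,v in s.items() if k!="color"});show()
E
```

```text
time_s: 2.15
position: [0.6339, 0.0466, 0.2357]
ee_rot: [-180.0, -0.0, 177.4]
wrist_force: [0.5, 0.4, -0.5]
width: 1.0
{'fx': 309.85330688382277, 'fy': 309.85330688382277, 'cx': 253.6538722364522, 'cy': 190.6845901517022, 'xyz': array([0.551549  , 0.05063435, 0.38722926]), 'orientation': array([1.62540819e+02, 7.56138035e-02, 8.73608049e+01])}
2.2 [0.634  0.0464 0.236 ] [1.8000e+02 1.0000e-02 1.7737e+02] q [  18.7   23.     2.3    0.   -69.3 -111.4] F [-0.3 -0.8 -0.4] [ 0.01 -0.02  0.  ] w 0.998
```

View pics/w1.png

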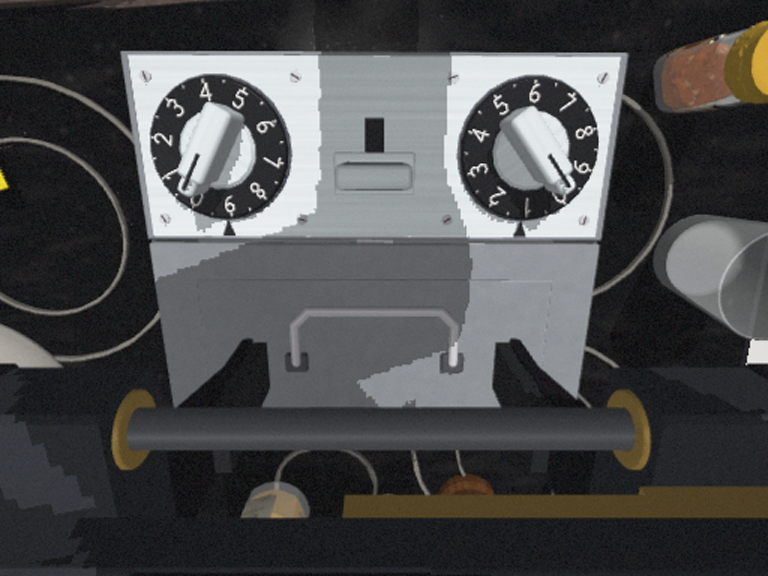

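The view is sharp. The left dial (at about (529,147) in the enlarged picture) has 1 near its index. The right dial (at about (221,146)) has 9 near its index, with its nose at 0. Next I'll measure the pose and both angles.

```bash
python3 - <<'E'
from h import *
c=dict(fx=309.853,cx=253.654,cy=190.685,xyz=np.array([0.551549,0.05063435,0.38722926]),orientation=[162.540819,.0756138,87.3608049])
g=lambda u,v,z:ray(c,(u/1.5-.17,v/1.5-.17),z)
L=g(529,147,.093);Rr=g(221,146,.093);print(L,Rr,np.linalg.norm(L-Rr))
d=L-Rr; yaw=np.degrees(np.arctan2(-d[0],d[1]));print('yaw',yaw,'mid',(L+Rr)/2)
for u,v in((122,52),(627,53),(150,240),(600,240)):print('deck corner',g(u,v,.085))
print('latch top',g(374,160,.12))
def ang(p,o):return np.degrees(np.arctan2(*(p-o)[[1,0]]))
num={'L':{3:(477,171),2:(495,197),1:(527,207),4:(481,136),5:(501,103),6:(534,93),7:(568,102),8:(585,134),9:(586,166)},'R':{4:(205,92),3:(175,107),2:(164,138),5:(240,98),6:(264,127),7:(273,163),8:(258,190),9:(230,203)}}
for k,o in(('L',L),('R',Rr)):
    e=[]
    for n,uv in num[k].items():
        a=ang(g(*uv,.093),o)-yaw+36*n; e.append((a+180)%360-180)
    print(k,np.round(e,1))
print('L mark',ang(g(574,192,.123),g(549,152,.123))-yaw,'R mark',ang(g(183,196,.123),g(198,153,.123))-yaw)
for n,uv in(('Lnose',(568,188)),('Lback',(515,112)),('Rnose',(187,190)),('Rback',(228,108))):print(n,g(*uv,.123))
E
python3 - <<'E'
import cv2
a=cv2.imread('pics/w1.png')
cv2.imwrite('pics/w1z.png',cv2.resize(a[60:240,130:620],None,fx=1.6,fy=1.6,interpolation=cv2.INTER_CUBIC))
E
```

```text
[0.55965459 0.13984802 0.093     ] [ 0.5504791  -0.04666426  0.093     ] 0.18673784028298282
yaw -2.816399880010123 mid [0.55506685 0.04659188 0.093     ]
deck corner [ 0.49508572 -0.09966208  0.085     ]
deck corner [0.50936797 0.19722468 0.085     ]
deck corner [ 0.60746594 -0.10511515  0.085     ]
deck corner [0.6210805  0.19201855 0.085     ]
latch top [0.56188938 0.04606029 0.12      ]
L [43.  40.6 39.7 42.  37.4 36.1 33.2 31.  37. ]
R [-24.2 -23.3 -25.6 -27.2 -31.8 -35.7 -34.  -32.3]
L mark 37.36377850235071 R mark -25.509074768350995
Lnose [0.58184057 0.15358786 0.123     ]
Lback [0.54055703 0.12241714 0.123     ]
Rnose [ 0.57315718 -0.05928122  0.123     ]
Rback [ 0.53151652 -0.03013594  0.123     ]
```

View pics/w1z.png

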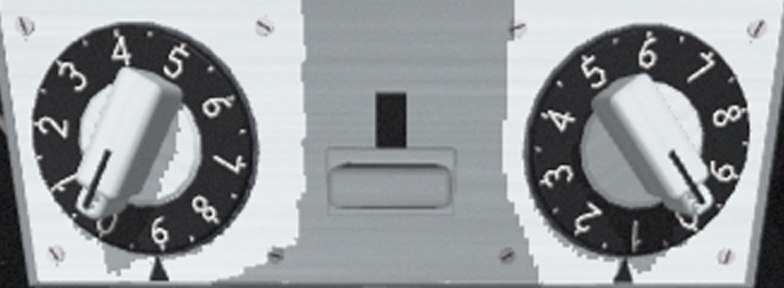

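```bash
python3 - <<'E'
from h import *
print(to([.5598,.1418,.110],-144.75))
E
```

```text
(array([ 78.5,  91.9, 126. ]), array([-0.000e+00,  1.000e-02, -3.788e+01]))
```

```bash
python3 -m jog '[{"angular":[0,0,-38],"linear":[78.5,92,40],"jaw":1},{"angular":[0,0,-38],"linear":[78.5,92,40],"jaw":1},{"angular":[0,0,-38],"linear":[78.5,92,40],"jaw":1},{"angular":[0,0,-38],"linear":[78.5,92,40],"jaw":1},{"angular":[0,0,-38],"linear":[78.5,92,40],"jaw":1},{"angular":[0,0,-38],"linear":[78.5,92,90],"jaw":1},{"angular":[0,0,-38],"linear":[78.5,92,115],"jaw":1},{"angular":[0,0,-38],"linear":[78.5,92,125],"jaw":1},{"angular":[0,0,-38],"linear":[78.5,92,125],"jaw":1},{"angular":[0,0,-38],"linear":[78.5,92,125],"jaw":1}]'
python3 - <<'E'
from h import *
s=snap('wrist','w2',None,1.5);s=snap('side','s2',(190,130,350,270),4);show()
E
```

```text
time_s: 3.2
position: [0.5613, 0.1428, 0.1122]
ee_rot: [-179.9, 0.2, -144.6]
wrist_force: [0.9, 0.8, 0.1]
width: 1.001
3.3 [0.5614 0.1432 0.1125] [-179.96    0.21 -144.57] q [ 30.3  24.1 -15.5   0.  -50.3 -84.9] F [-0.2 -0.6  0.9] [0.   0.05 0.02] w 1.001
```

View pics/w2.png

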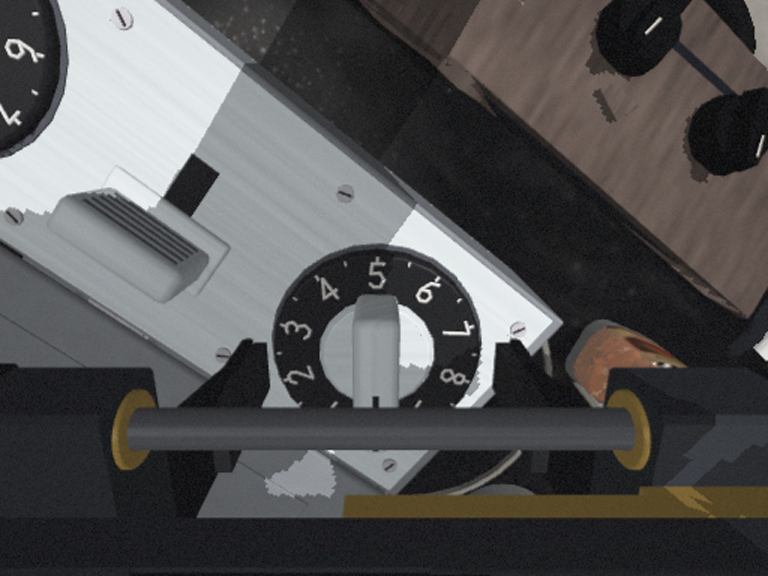

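View pics/s2.png

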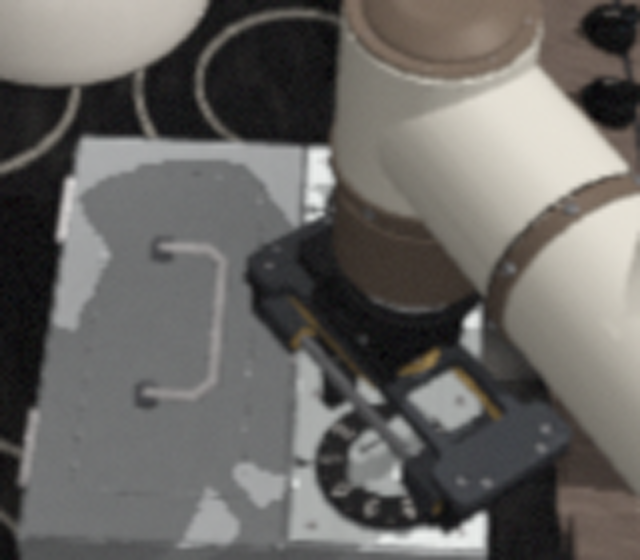

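The bar is square to the jaws and centred between them, at about column 377 against a jaw middle of about 378. Closing.

```bash
python3 -m jog '[{"angular":[0,0,0],"linear":[0,0,1],"jaw":-1},{"angular":[0,0,0],"linear":[0,0,1],"jaw":-1},{"angular":[0,0,0],"linear":[0,0,1],"jaw":-1},{"angular":[0,0,0],"linear":[0,0,1],"jaw":-1},{"angular":[0,0,0],"linear":[0,0,1],"jaw":-1},{"angular":[0,0,0],"linear":[0,0,1],"jaw":-1},{"angular":[0,0,0],"linear":[0,0,1],"jaw":-1},{"angular":[0,0,0],"linear":[0,0,1],"jaw":-1}]'; python3 -c "
from h import *
show()"
```

```text
time_s: 4.1
position: [0.5602, 0.1429, 0.1095]
ee_rot: [-180.0, -0.0, -144.6]
wrist_force: [-0.0, 0.4, -0.1]
width: 0.352
4.1 [0.5602 0.1429 0.1095] [-1.8000e+02 -1.0000e-02 -1.4456e+02] q [ 30.4  24.3 -15.7   0.  -50.1 -84.9] F [-0.   0.4 -0.1] [ 0.04  0.08 -0.01] w 0.352
```

```bash
python3 -m jog '[{"angular":[0,0,0],"linear":[0,0,0],"jaw":-1},{"angular":[0,0,0],"linear":[0,0,0],"jaw":-1},{"angular":[0,0,0],"linear":[0,0,0],"jaw":-1},{"angular":[0,0,0],"linear":[0,0,0],"jaw":-1},{"angular":[0,0,0],"linear":[0,0,0],"jaw":-1}]'; python3 -c "
from h import *
show()"
```

```text
time_s: 4.6
position: [0.5616, 0.141, 0.1096]
ee_rot: [-179.8, 0.0, -144.6]
wrist_force: [6.6, -7.3, -2.3]
width: 0.18
4.6 [0.5616 0.141  0.1096] [-179.83    0.   -144.57] q [ 30.2  24.3 -15.7   0.2 -50.  -84.9] F [ 6.6 -7.3 -2.3] [-2.12 -1.61  0.03] w 0.18
```

```bash
python3 -m jog '[{"angular":[0,0,0],"linear":[0,-2.4,0],"jaw":-1},{"angular":[0,0,-8],"linear":[0,-2.4,0],"jaw":-1},{"angular":[0,0,-16],"linear":[0,-2.4,0],"jaw":-1},{"angular":[0,0,-24],"linear":[0,-2.4,0],"jaw":-1},{"angular":[0,0,-32],"linear":[0,-2.4,0],"jaw":-1},{"angular":[0,0,-40],"linear":[0,-2.4,0],"jaw":-1},{"angular":[0,0,-48],"linear":[0,-2.4,0],"jaw":-1},{"angular":[0,0,-56],"linear":[0,-2.4,0],"jaw":-1},{"angular":[0,0,-64],"linear":[0,-2.4,0],"jaw":-1},{"angular":[0,0,-70],"linear":[0,-2.4,0],"jaw":-1},{"angular":[0,0,-70],"linear":[0,-2.4,0],"jaw":-1},{"angular":[0,0,-70],"linear":[0,-2.4,0],"jaw":-1}]'; python3 -c "
from h import *
show()
s=snap('wrist','w3',None,1.5)"
```

```text
time_s: 5.8
position: [0.5616, 0.1409, 0.1095]
ee_rot: [180.0, -0.0, -74.7]
wrist_force: [0.3, -0.9, -0.2]
width: 0.183
5.8 [0.5616 0.1409 0.1095] [ 1.7999e+02 -1.0000e-02 -7.4680e+01] q [ 30.1  24.3 -15.5   0.  -50.1 -14.8] F [ 0.3 -0.9 -0.2] [-0.3  -0.06  0.11] w 0.183
```

View pics/w3.png

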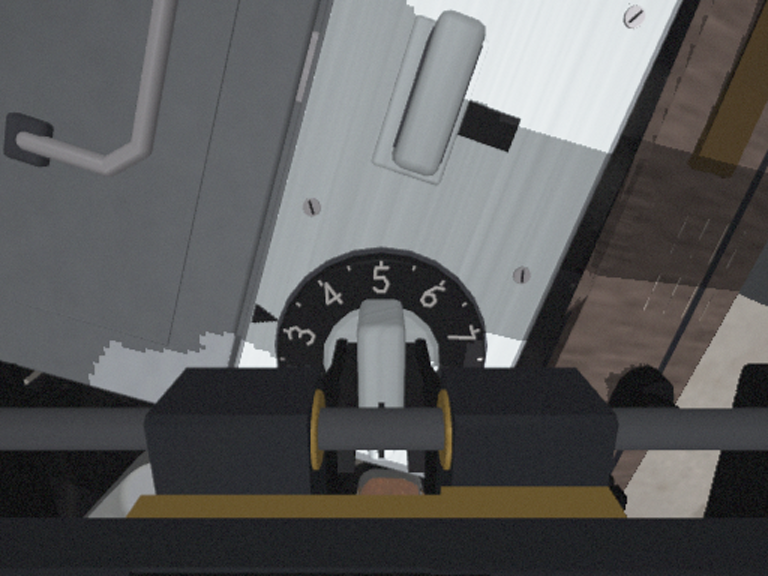

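```bash
python3 - <<'E'
from h import *
from cell import arm
c=arm.snapshot('wrist');c={k:c[k] for k in('fx','cx','cy','xyz','orientation')}
g=lambda u,v,z:ray(c,(u/1.5-.17,v/1.5-.17),z)
o=np.array([.5616,.1409,.093])
a=lambda p:np.degrees(np.arctan2(*(p-o)[[1,0]]))
for n,uv in((3,(299,336)),(4,(332,295)),(5,(380,278)),(6,(429,295)),(7,(464,336))):
    p=g(*uv,.093);print(n,p,np.hypot(*(p-o)[:2]),a(p)+36*n-180*0)
for uv in((255,306),(275,320),(265,313)):p=g(*uv,.085);print('tri',p,a(p))
# deck edge (lid seam line) for yaw
p,q=g(325,0,.085),g(243,345,.085);print('seam',p,q,np.degrees(np.arctan2(-(p-q)[0],(p-q)[1])))
p,q=g(693,0,.085),g(527,345,.085);print('front',p,q,np.degrees(np.arctan2(-(p-q)[0],(p-q)[1])))
E
```

```text
3 [0.59540807 0.14016495 0.093     ] 0.03381605984972007 106.75448842918048
4 [0.58689315 0.12027285 0.093     ] 0.03263775003731395 104.80195961808897
5 [0.5710294  0.10893044 0.093     ] 0.033331158341830786 106.43338200084327
6 [0.55124029 0.11051016 0.093     ] 0.032107107322333114 107.17606646732244
7 [0.53303162 0.12308345 0.093     ] 0.033668707921194765 103.94956110424815
tri [0.61582592 0.13579477 0.085     ] -5.378397199184949
tri [0.60686762 0.13960088 0.085     ] -1.6438561201997797
tri [0.61136823 0.13768871 0.085     ] -3.6918863611794808
seam [0.61348929 0.02303973 0.085     ] [0.61742266 0.15397376 0.085     ] 178.27930191364666
front [ 0.49537179 -0.00929081  0.085     ] [0.5042406  0.12297887 0.085     ] 176.1640017846192
```

The left dial is at 3: the numerals sit 109° from the index against a target of 108°. Next is the right dial. Its centre follows from the gripped left centre and the box yaw.

```bash
python3 - <<'E'
from h import *
print(to([.5525,-.0489,.1095],-32.25))
E
```

```text
(array([1.806e+02, 5.900e+01, 1.000e-01]), array([ 1.00e-02, -0.00e+00, -4.24e+01]))
```

```bash
python3 -m jog '[{"angular":[0,0,0],"linear":[0,0,0],"jaw":0},{"angular":[0,0,0],"linear":[0,0,0],"jaw":0},{"angular":[0,0,0],"linear":[0,0,0],"jaw":0},{"angular":[0,0,0],"linear":[0,0,0],"jaw":0},{"angular":[0,0,0],"linear":[0,0,-45],"jaw":0},{"angular":[0,0,0],"linear":[0,0,-45],"jaw":0},{"angular":[0,0,-42],"linear":[180.5,59,-45],"jaw":0},{"angular":[0,0,-42],"linear":[180.5,59,-45],"jaw":0},{"angular":[0,0,-42],"linear":[180.5,59,-45],"jaw":0},{"angular":[0,0,-42],"linear":[180.5,59,-45],"jaw":0},{"angular":[0,0,-42],"linear":[180.5,59,-45],"jaw":0},{"angular":[0,0,-42],"linear":[180.5,59,-45],"jaw":0},{"angular":[0,0,-42],"linear":[180.5,59,-45],"jaw":0},{"angular":[0,0,-42],"linear":[180.5,59,-45],"jaw":0}]'; python3 -c "
from h import *
show()
s=snap('wrist','w4',None,1.5)"
```

```text
time_s: 7.3
position: [0.553, -0.0479, 0.1546]
ee_rot: [-180.0, -0.0, -32.6]
wrist_force: [0.1, 0.5, -0.9]
width: 0.5
7.3 [ 0.553  -0.0479  0.1546] [-1.7999e+02 -1.0000e-02 -3.2620e+01] q [ 11.8  19.3 -15.9  -0.  -54.7  45.6] F [ 0.1  0.5 -0.9] [-0.02  0.17 -0.02] w 0.5
```

View pics/w4.png

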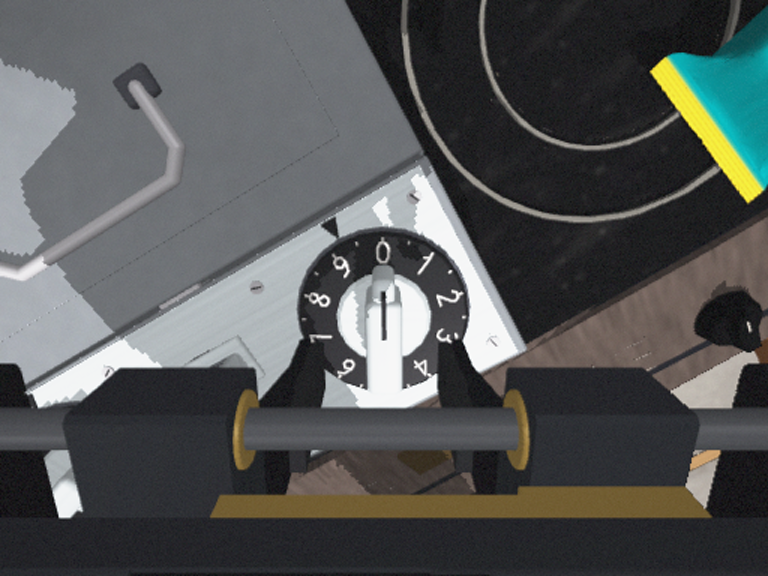

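The nose and 0 point straight up the tool axis, and the bar (about column 384) is centred between the jaws. Lowering and gripping.

```bash
python3 -m jog '[{"angular":[0,0,0],"linear":[0,0,25],"jaw":0},{"angular":[0,0,0],"linear":[0,0,45],"jaw":0},{"angular":[0,0,0],"linear":[0,0,45],"jaw":0},{"angular":[0,0,0],"linear":[0,0,45],"jaw":-1},{"angular":[0,0,0],"linear":[0,0,45],"jaw":-1},{"angular":[0,0,0],"linear":[0,0,45],"jaw":-1},{"angular":[0,0,0],"linear":[0,0,45],"jaw":-1},{"angular":[0,0,0],"linear":[0,0,45],"jaw":-1},{"angular":[0,0,0],"linear":[0,0,45],"jaw":-1},{"angular":[0,0,0],"linear":[0,0,45],"jaw":-1}]'; python3 -c "
from h import *
show()"
```

```text
time_s: 8.35
position: [0.5527, -0.0492, 0.1103]
ee_rot: [180.0, -0.0, -32.6]
wrist_force: [-1.1, -2.3, 6.3]
width: 0.184
8.35 [ 0.5527 -0.0492  0.1103] [ 1.7998e+02 -3.0000e-02 -3.2560e+01] q [ 11.7  22.2 -18.9   0.  -48.8  45.7] F [-1.1 -2.3  6.3] [-0.74  0.74 -0.  ] w 0.184
```

```bash
python3 -m jog '[{"angular":[0,0,0],"linear":[0,0,-0.5],"jaw":-1},{"angular":[0,0,8],"linear":[0,0,-0.5],"jaw":-1},{"angular":[0,0,16],"linear":[0,0,-0.5],"jaw":-1},{"angular":[0,0,24],"linear":[0,0,-0.5],"jaw":-1},{"angular":[0,0,32],"linear":[0,0,-0.5],"jaw":-1},{"angular":[0,0,40],"linear":[0,0,-0.5],"jaw":-1},{"angular":[0,0,48],"linear":[0,0,-0.5],"jaw":-1},{"angular":[0,0,56],"linear":[0,0,-0.5],"jaw":-1},{"angular":[0,0,64],"linear":[0,0,-0.5],"jaw":-1},{"angular":[0,0,72],"linear":[0,0,-0.5],"jaw":-1},{"angular":[0,0,78],"linear":[0,0,-0.5],"jaw":-1},{"angular":[0,0,78],"linear":[0,0,-0.5],"jaw":-1},{"angular":[0,0,78],"linear":[0,0,-0.5],"jaw":-1}]'; python3 - <<'E'
from h import *
show()
s=snap('wrist','w5',None,1.5)
# latch: box frame x +0.014
m=(np.array([.5616,.1409])+np.array([.5525,-.0489]))/2
t=np.radians(-2.75);print(m, m+.014*np.array([np.cos(t),np.sin(t)]))
E
```

```text
time_s: 9.65
position: [0.5521, -0.0493, 0.1103]
ee_rot: [179.9, -0.1, -110.5]
wrist_force: [-2.8, -3.7, 4.7]
width: 0.18
9.65 [ 0.5521 -0.0493  0.1103] [ 1.7994e+02 -7.0000e-02 -1.1050e+02] q [ 11.7  22.2 -19.    0.  -48.9 -32.2] F [-2.8 -3.7  4.7] [-0.94  0.93 -0.08] w 0.18
[0.55705 0.046  ] [0.57103388 0.04532831]
```

View pics/w5.png

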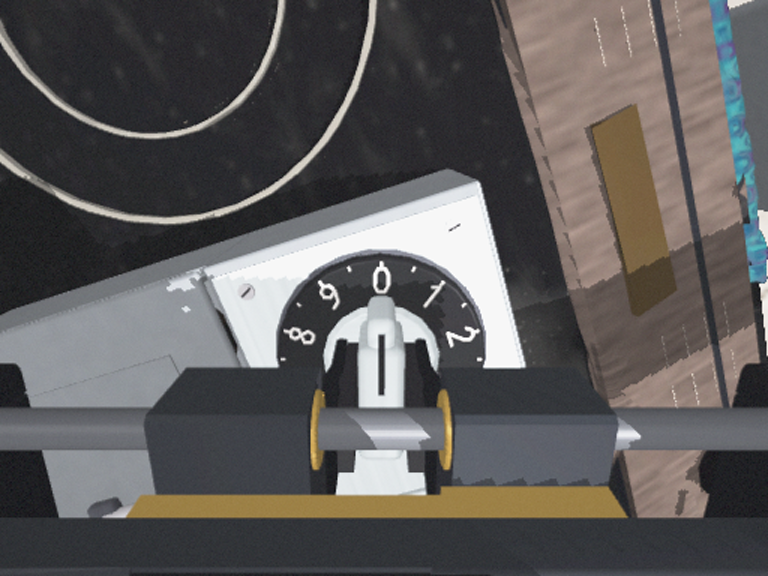

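```bash
python3 - <<'E'
from h import *
print(to([.571,.0453,.108],177.25))
E
```

```text
(array([-95.3,  15.5,   2.2]), array([ 1.000e-02, -9.000e-02,  7.225e+01]))
```

```bash
python3 -m jog '[{"angular":[0,0,0],"linear":[0,0,0],"jaw":0.3},{"angular":[0,0,0],"linear":[0,0,0],"jaw":0.3},{"angular":[0,0,0],"linear":[0,0,0],"jaw":0.3},{"angular":[0,0,0],"linear":[0,0,0],"jaw":0.3},{"angular":[0,0,0],"linear":[0,0,-45],"jaw":0.6},{"angular":[0,0,0],"linear":[0,0,-45],"jaw":0.6},{"angular":[0,0,72],"linear":[-95.3,15.5,-45],"jaw":0.6},{"angular":[0,0,72],"linear":[-95.3,15.5,-45],"jaw":0.6},{"angular":[0,0,72],"linear":[-95.3,15.5,-45],"jaw":0.6},{"angular":[0,0,72],"linear":[-95.3,15.5,-45],"jaw":0.6},{"angular":[0,0,72],"linear":[-95.3,15.5,-45],"jaw":0.6},{"angular":[0,0,72],"linear":[-95.3,15.5,-45],"jaw":0.6},{"angular":[0,0,72],"linear":[-95.3,15.5,-45],"jaw":0.6},{"angular":[0,0,72],"linear":[-95.3,15.5,-45],"jaw":0.6},{"angular":[0,0,72],"linear":[-95.3,15.5,-45],"jaw":0.6},{"angular":[0,0,72],"linear":[-95.3,15.5,-45],"jaw":0.6},{"angular":[0,0,72],"linear":[-95.3,15.5,-45],"jaw":0.6}]'; python3 -c "
from h import *
show()
s=snap('wrist','w6',None,1.5)"
```

```text
time_s: 11.4
position: [0.5718, 0.046, 0.155]
ee_rot: [180.0, 0.0, 177.5]
wrist_force: [-0.2, -0.0, 0.3]
width: 0.8
11.4 [0.5718 0.046  0.155 ] [1.7999e+02 1.0000e-02 1.7754e+02] q [  20.8   21.   -13.3   -0.   -55.7 -113.2] F [-0.2 -0.   0.3] [-0.03 -0.05 -0.02] w 0.8
```

View pics/w6.png

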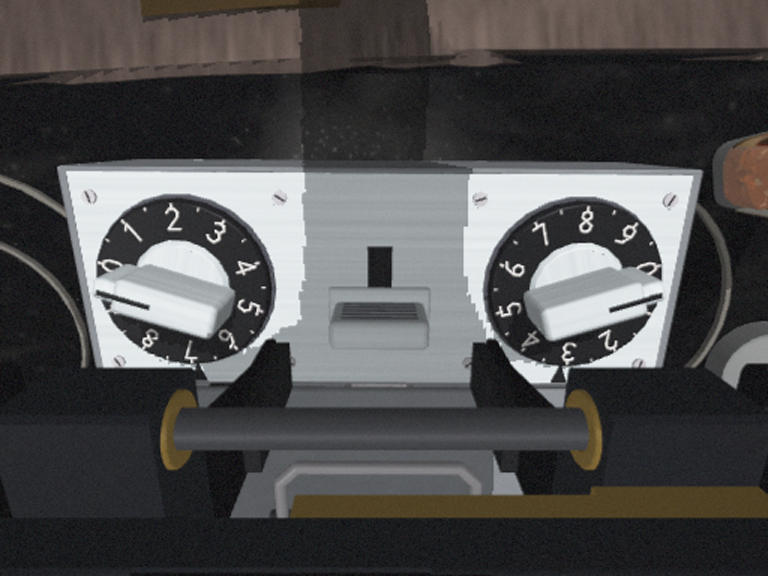

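Both numerals stand at their index triangles: 3 at (568,352) and 7 at (190,350). The latch (column 379) is centred. Lowering and gripping it.

```bash
python3 -m jog '[{"angular":[0,0,0],"linear":[0,0,25],"jaw":0.6},{"angular":[0,0,0],"linear":[0,0,46],"jaw":0.6},{"angular":[0,0,0],"linear":[0,0,46],"jaw":0.6},{"angular":[0,0,0],"linear":[0,0,46],"jaw":-1},{"angular":[0,0,0],"linear":[0,0,46],"jaw":-1},{"angular":[0,0,0],"linear":[0,0,46],"jaw":-1},{"angular":[0,0,0],"linear":[0,0,46],"jaw":-1},{"angular":[0,0,0],"linear":[0,0,46],"jaw":-1},{"angular":[0,0,0],"linear":[0,0,46],"jaw":-1},{"angular":[0,0,0],"linear":[0,0,46],"jaw":-1}]'; python3 -c "
from h import *
show()"
```

```text
time_s: 12.45
position: [0.5721, 0.0453, 0.11]
ee_rot: [-180.0, 0.1, 177.4]
wrist_force: [0.1, -4.0, 5.2]
width: 0.501
12.45 [0.5721 0.0453 0.11  ] [-1.7996e+02  5.0000e-02  1.7745e+02] q [ 2.070e+01  2.380e+01 -1.630e+01  1.000e-01 -4.980e+01 -1.133e+02] F [ 0.1 -4.   5.2] [-1.33  0.08  0.04] w 0.501
```

```bash
python3 -m jog '[{"angular":[0,0,0],"linear":[4,0,0],"jaw":-1},{"angular":[0,0,0],"linear":[8,0,0],"jaw":-1},{"angular":[0,0,0],"linear":[12,0,0],"jaw":-1},{"angular":[0,0,0],"linear":[16,0,0],"jaw":-1},{"angular":[0,0,0],"linear":[19,0,0],"jaw":-1},{"angular":[0,0,0],"linear":[19,0,0],"jaw":-1},{"angular":[0,0,0],"linear":[19,0,0],"jaw":-1}]'; python3 -c "
from h import *
show()
s=snap('wrist','w7',None,1.5)"
```

```text
time_s: 13.15
position: [0.553, 0.0462, 0.1099]
ee_rot: [-180.0, 0.0, 177.5]
wrist_force: [-0.7, -4.3, 5.8]
width: 0.5
13.15 [0.553  0.0462 0.1099] [-1.7996e+02  5.0000e-02  1.7745e+02] q [ 2.150e+01  2.230e+01 -1.900e+01  1.000e-01 -4.870e+01 -1.141e+02] F [-0.7 -4.3  5.8] [-1.45  0.13  0.01] w 0.5
```

View pics/w7.png

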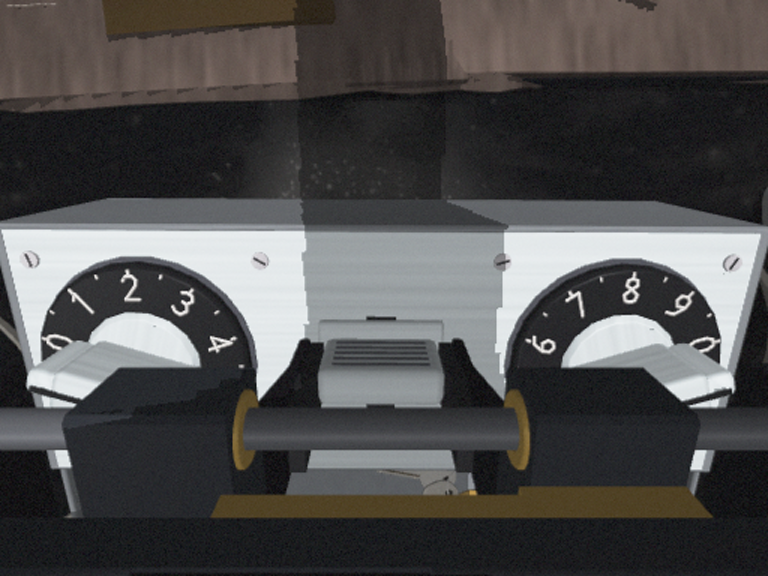

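The latch moved with the fingers (the foot plate cleared the slot), and the TCP travelled 19 mm. Releasing and retreating up.

```bash
python3 -m jog '[{"angular":[0,0,0],"linear":[0,0,0],"jaw":0.5},{"angular":[0,0,0],"linear":[0,0,0],"jaw":0.5},{"angular":[0,0,0],"linear":[0,0,0],"jaw":0.5},{"angular":[0,0,0],"linear":[0,0,0],"jaw":0.5},{"angular":[0,0,0],"linear":[0,0,-30],"jaw":0.5},{"angular":[0,0,0],"linear":[0,0,-70],"jaw":0.5},{"angular":[0,0,0],"linear":[30,0,-110],"jaw":0.5},{"angular":[0,0,0],"linear":[70,0,-130],"jaw":0.5},{"angular":[0,0,0],"linear":[90,0,-150],"jaw":0.5},{"angular":[0,0,0],"linear":[90,0,-150],"jaw":0.5},{"angular":[0,0,0],"linear":[90,0,-150],"jaw":0.5},{"angular":[0,0,0],"linear":[90,0,-150],"jaw":0.5},{"angular":[0,0,0],"linear":[90,0,-150],"jaw":0.5},{"angular":[0,0,0],"linear":[90,0,-150],"jaw":0.5},{"angular":[0,0,0],"linear":[90,0,-150],"jaw":0.5},{"angular":[0,0,0],"linear":[90,0,-150],"jaw":0.5},{"angular":[0,0,0],"linear":[90,0,-150],"jaw":0.5},{"angular":[0,0,0],"linear":[90,0,-150],"jaw":0.5},{"angular":[0,0,0],"linear":[90,0,-150],"jaw":0.5},{"angular":[0,0,0],"linear":[90,0,-150],"jaw":0.5}]'; python3 -c "
from h import *
show()
s=snap('side','s8',None,1.5);s=snap('scene','c8',None,1.5);s=snap('wrist','w8',None,1.5)"
```

```text
time_s: 15.2
position: [0.4628, 0.0508, 0.2591]
ee_rot: [180.0, 0.0, 177.4]
wrist_force: [0.2, 0.0, 0.1]
width: 0.754
15.2 [0.4628 0.0508 0.2591] [180.     0.   177.43] q [  26.3    5.1  -18.4   -0.   -66.4 -118.9] F [0.2 0.  0.1] [-0.03 -0.01 -0.04] w 0.754
```

View pics/s8.png

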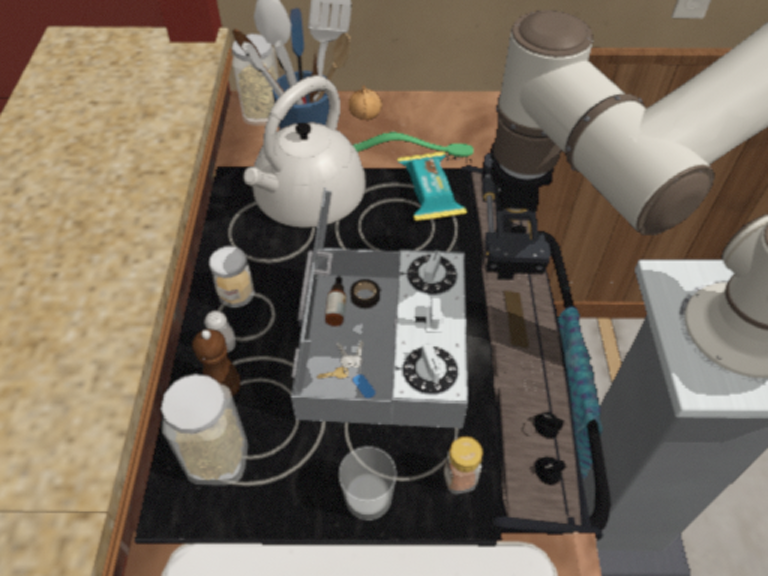

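View pics/c8.png

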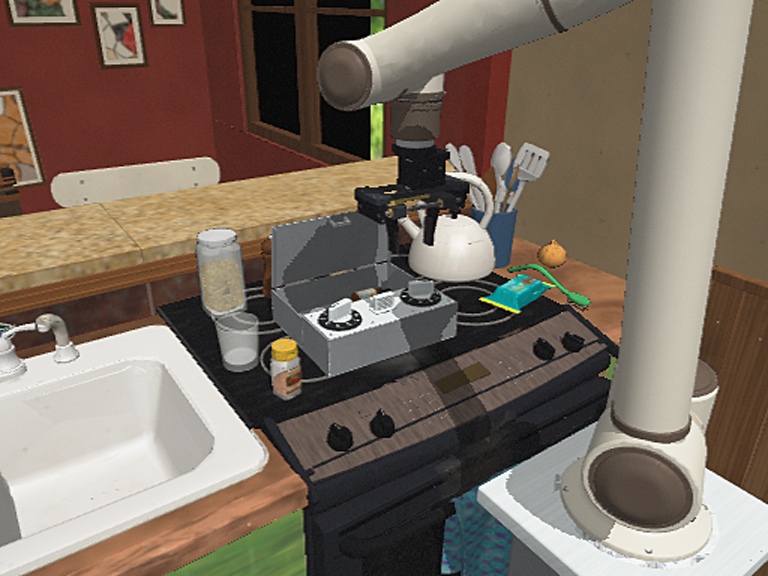

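View pics/w8.png

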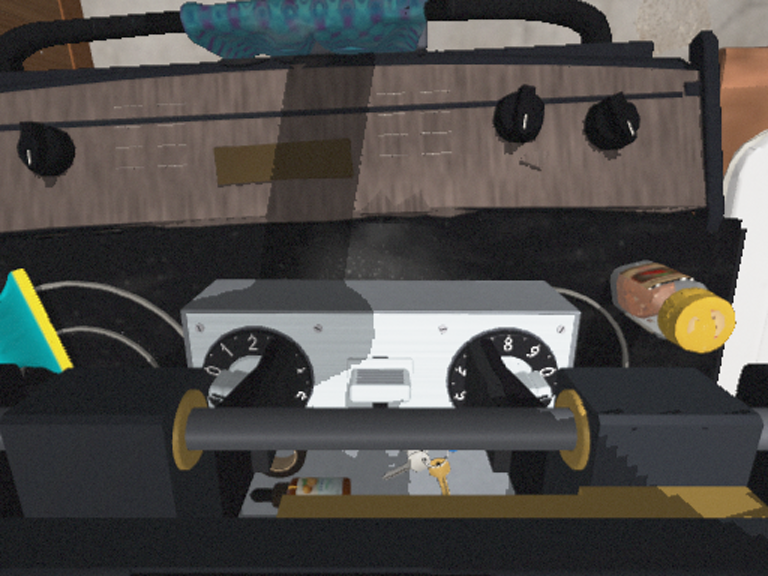

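The lid stands nearly upright, at about (318,245) in the side view. The latch is forward with its slot covered, and the glass, jar and biscuits are where they were. One short wait, then a stability check and the hand-in.

```bash
python3 -m jog '[{"angular":[0,0,0],"linear":[0,0,0],"jaw":0.5},{"angular":[0,0,0],"linear":[0,0,0],"jaw":0.5},{"angular":[0,0,0],"linear":[0,0,0],"jaw":0.5},{"angular":[0,0,0],"linear":[0,0,0],"jaw":0.5},{"angular":[0,0,0],"linear":[0,0,0],"jaw":0.5},{"angular":[0,0,0],"linear":[0,0,0],"jaw":0.5},{"angular":[0,0,0],"linear":[0,0,0],"jaw":0.5},{"angular":[0,0,0],"linear":[0,0,0],"jaw":0.5}]'; python3 - <<'E'
from h import *
import cv2
show()
s=snap('side','s9',None,1.5)
a=s['color'];b=cv2.imread('pics/side0.png')
for n,(x0,y0,x1,y1) in dict(tumbler=(222,296,268,350),jar=(296,288,324,332),bisc=(266,98,314,148)).items():
    r=cv2.matchTemplate(a[y0-12:y1+12,x0-12:x1+12],b[y0:y1,x0:x1],cv2.TM_CCOEFF_NORMED);_,v,_,l=cv2.minMaxLoc(r);print(n,v,l[0]-12,l[1]-12)
z=lambda p:proj(SIDE,box2w((.557,.046,-.048),p))*1.5
for th in(1.0,1.2,1.4):
    print(th,z([[.207-.148*np.cos(th),y,.085+.148*np.sin(th)] for y in(-.15,.15)]).round())
for t in(0,.01,.02):print('latch',t,z([[.014-t,0,.12]]).round())
E
```

```text
time_s: 16.15
position: [0.4629, 0.0508, 0.259]
ee_rot: [-180.0, -0.0, 177.4]
wrist_force: [-0.3, 0.6, -0.6]
width: 0.754
16.15 [0.4629 0.0508 0.259 ] [-180.     -0.    177.43] q [  26.3    5.2  -18.4    0.   -66.4 -118.9] F [-0.3  0.6 -0.6] [ 0.03  0.02 -0.02] w 0.754
tumbler 0.9987624287605286 0 0
jar 0.9994392991065979 0 0
bisc 0.972368061542511 0 0
1.0 [[356. 196.]
 [340. 352.]]
1.2 [[340. 190.]
 [320. 346.]]
1.4 [[322. 185.]
 [298. 341.]]
latch 0 [[421. 306.]]
latch 0.01 [[428. 306.]]
latch 0.02 [[434. 307.]]
```

View pics/s9.png

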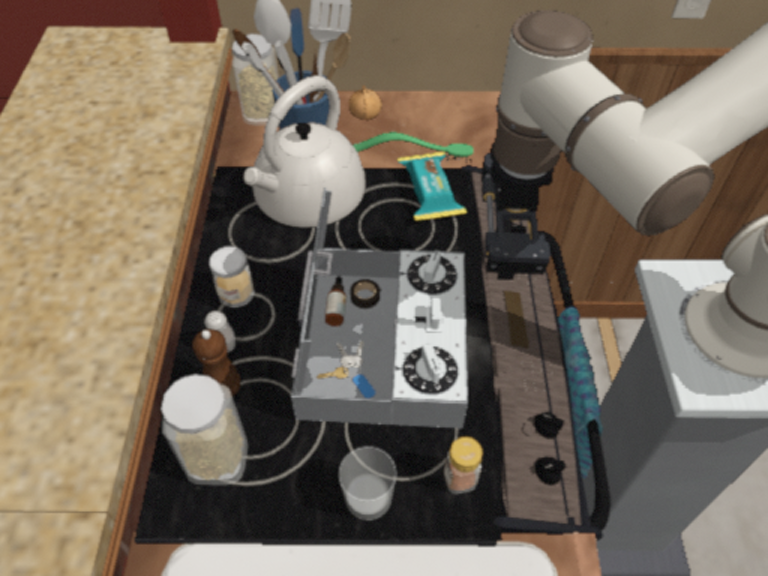

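The lid's top edge runs from about (326,192) to (302,342), which matches roughly 1.4 rad. It has not moved since the last picture, and the latch is at about column 434 (drawn).

```bash
python3 -c "
from cell import arm
print(arm.sign_off())"
```

```text
the job is handed in; nothing more can be done
None
```

The lock box is open and the job was handed in at about 16 s of the 48 s allowed. I turned the left dial from 1 to 3 and the right dial from 9 to 7. I then drew the latch about 19 mm toward the front, let go and backed the arm off.

Last checks before hand-in:
- **Lid:** it stands at about 1.4 rad, judged from its edge in the side view, and did not move between the last two pictures.
- **Latch:** it is still drawn, at its 20 mm position in the side view.
- **Glass, spice jar and biscuits:** picture matching shows no shift for any of them, to the nearest pixel.
- **Arm:** it is clear of everything, and the wrist force reads under 1 N. The highest reading I saw was about 10 N, while gripping the left dial.

No check failed. The side camera and the wrist camera disagreed by about 3 mm on the position of the left dial. I centred the gripper on that dial when it closed on it, and placed the other moves from there.

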